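Load the assay cartridge under the analyser's leaf spring

ROBOT

A 7-joint arm with a two-finger parallel gripper is mounted at the origin on the work surface. World frame = base frame: x ahead of the robot, y to its left, z up, the work surface at z = 0. Lengths are in m, angles in rad, forces in N, time in s.
With the tool pointing down it reaches from about 0.4 to 0.85 m from the base axis. Payload 10.4 kg.
Tool frame: the origin (TCP) lies between the finger pads; the fingertips stand ahead of it and the grasp point (between the pads) lies 5 mm behind it (manip.tip_extent is the z of the fingertips in the tool frame, in m); z points along the fingers, y is the line along which they close (so a half turn about z gives the same grasp; the last joint's range is limited). The gripper opens to 85 mm and grips with 20 to 120 N. Pads are 22 mm wide; open, the fingers measure 114 mm over their backs; the gripper's body (76 mm by 85 mm) begins 54 mm behind the grasp point. The pads swing forward as they close: fully open they stand 13 mm farther back than shut.
Start: joints at [1.142, 0.332, -0.065, 1.46, 0.022, 1.35, -0.088], TCP at [0.247, -0.574, 0.245] pointing down, gripper open.
Joint ranges: [-2.6, 2.6], [-0.5, 2.12], [-1.47, 1.34], [0.16, 2.42], [-1.27, 4.41], [0.06, 2.06], [-2.6, 2.6]. Speed limits (rad/s): [2.22, 2.22, 2.79, 2.79, 3.14, 3.14, 3.14].

INTERFACE

Orientations are given as a unit quaternion [x, y, z, w].
In Python, from workcell import status, viewer, manip gives the robot as it stands.
- The arm moves only by the tool play_rows, never from a script. Its argument "plan" is one flat list of numbers, 7 for each row, row after row: the turn, a rotation vector about the tool's x, y, z in degrees, then the shift along the tool's x, y, z in m, then the opening, from 0 (shut) to 1 (fully open). In form: [ax, ay, az, dx, dy, dz, grip, ax, ay, az, dx, dy, dz, grip, ...]. A call has 1 to 20 rows; each row is the pose to reach, as a shift and turn from the pose commanded when the call began, along the tool's axes at that moment; what a row does not reach only later rows make up. A row lasts 1/8 s, in which the tool goes at most 62.5 mm and 10.7 degrees, less where a joint would pass 70% of its speed; a pose out of reach is approached as far as the arm can. A call with a gripper value outside its range is refused whole. The fingers move at their own pace and stop on an object; "squeeze" is the grip in N (left out, the last holds). Time passes only in rows, so rows that repeat a pose let the fingers close. It gives the time, the measured TCP pose, the force, the opening and the grip force at its end, in the units of the state.
- status.get_obs(): the state, without advancing time (a new reading comes with each control period).
- viewer.camera(name): name is "scene" or "top"; returns the picture (384x512x3 uint8, red, green, blue); there is no depth.
- viewer.camera_model(name): a dict with "fx", "fy", "cx", "cy" (pixels), "D" ([k1, k2, p1, p2, k3] as OpenCV has them; the pictures are not rectified), "R" (3x3) and "t" (3): a world point X has camera coordinates R X + t. Camera axes: x right, y down, z forward; pixel columns grow to the right and rows downward; lengths in m; the calibration is good to about 2 mm. A picture is of the moment at which its call begins. camera_model takes no time and is no camera call.
- manip.hand_in(): hands the job in; it is judged then, once.
The state is a dict: "clock": time; "joint_pos": joint angles; "joint_velocities": joint speeds; "tau": joint torques, N m; "position": TCP position; "ee_rot": TCP orientation; "ft_force": force on the tool from outside, world axes, zero at the start; "torque": the same for the moment, N m; "grip_width": opening from 0.0 (shut) to 1.0 (fully open); "grasp_force": force on a finger pad.
Only numpy, scipy, OpenCV 4.12 (cv2) and the standard library are available. Lean on these libraries where they do the work, as an engineer would, in place of code of your own. Each camera call takes 0.05 s, during which the arm holds its last target. There are 200 camera calls.

TASK

Load the white test cartridge into the bench analyser without gripping it: with the fingertips on its grey thumb pad behind the orange ridge, press it down hard against the sprung blue bed, low enough to clear the spring bracket, and keep it pressed down while you slide it along the channel under the brass leaf spring. It must go fully home against the read head, so that the blue bed pops up again behind it; then let go and move clear. Do not lift the cartridge, and leave the glassware standing around it alone.

Things in the scene. Friction and masses are not known exactly. Their poses are not given: they have to be found in the camera images.
- stage: analyser loading stage, fixed, grey and white, 315 x 96 mm. Origin: underside middle, at bench height; +x is the loading direction along the channel, y across, z up (offsets below are in this frame, mm). Channel 68 wide between white walls (y = +-34 to +-48, tops at z = 38). Blue sprung bed x = -145 to -1, top z = 32 when up; beyond it a fixed lane, x = 0 to 112.5, top z = 20
- bracket (a point): dark steel spring bracket across the channel of the stage; point at the middle of its lower front edge, stage x = 48, z = 46.5. The bracket spans x = 48 to 60 and z = 46.5 to 57. The cartridge passes under it only when pressed down at least 6 mm on the bed
- stop (a point): middle of the face of the white read head (56 mm high, stage x = 112.5 to 155) which is the end stop: stage x = 112.5, z = 20 (level of the fixed lane). The nose of the cartridge rests against it when fully home
- bed (a joint): blue sprung bed: 0 when up, 0.0115 (m) when pressed to its stop, its top then 0.5 mm above the fixed lane. It stays level; its spring takes about 5 N to start, 12 N at the bottom. It returns to 0 by itself once the cartridge has slid completely off it, and then stands as a step behind the cartridge
- leaf (a joint): brass leaf spring, 40 mm wide, from the bracket to stage x = 101, sloping down to z = 35: 0 when free, about 0.12 (rad) when its tip rides on the loaded cartridge, pressing it down with about 4 N
- cartridge: loose white test cartridge, 110 long (x), 64 wide, 20 mm thick, 80 to 170 g, slippery underneath, three pink windows on top. Origin: middle of its underside; its x axis points as the stage's. Starts on the raised bed in the channel, centre at stage x = -85 to -65, underside z = 32; fully home: centre x = 57.5, underside z = 20
- pad (a point): middle of the grey thumb pad on the cartridge's top (cartridge x = -38, 20 mm above its underside), where the fingertips press. The pad is 28 mm long (x), 50 wide. The rear edge of the cartridge is 17 mm behind this point; the orange ridge (6 mm thick, 50 wide, 8 high) starts 16 mm ahead of it and gives the fingertips something to push against
- flask_mid (a point): a glass conical flask, 68 mm across the foot, 95 mm high; point on its axis half-way up. Leave it alone
- jar_mid (a point): an amber glass jar with a blue cap, 56 mm across, 85 mm high; point on its axis half-way up. Leave it alone
- beaker_mid (a point): a glass beaker, 64 mm across, 80 mm high; point on its axis half-way up. Leave it alone

How it is judged:
On the way, in this order (a step that is already met when the one before it is completed fails the run):
1. the cartridge is pressed down on the bed before it reaches the spring bracket (value of joint bed above 0.005 m and x of cartridge in the frame of stage below -0.005 m and contact force between the fingers and cartridge above 2 N), for 0.1 s.
2. the fingers still press on it, with the bed down, as it slides under the leaf spring (x of cartridge in the frame of stage above 0.015 m and value of joint bed above 0.003 m and contact force between the fingers and cartridge above 2 N), for 0.05 s.
At the end, for the whole second after the job is handed in: The cartridge lies flat in the fixed lane (within 2.5 mm in height, 0.05 rad) with its nose within 3.5 mm of the read head, the leaf spring rides on its top (leaf joint above 0.08 rad), the bed has popped up again (within 2 mm of its top position), and all is at rest (x of cartridge in the frame of stage above 0.054 m and z of cartridge in the frame of stage below 0.0225 m and angle between the z axis of cartridge and the z axis of stage, either way round below 0.05 rad and value of joint leaf above 0.08 rad and value of joint bed below 0.002 m and linear speed of cartridge below 0.01 m/s); the robot touches nothing.
It fails at once if the cartridge is lifted out of the channel (z of cartridge in the frame of stage above 0.042 m).
It fails at once if the flask is disturbed (distance of flask_mid from where it was at the start of the episode above 0.015 m).
It fails at once if the jar is disturbed (distance of jar_mid from where it was at the start of the episode above 0.015 m).
It fails at once if the beaker is disturbed (distance of beaker_mid from where it was at the start of the episode above 0.015 m).
It also fails if it takes over 40 s, if anything falls off the work surface, if the arm or the gripper's body presses on something with over 40 N, if the wrist force passes 120 N, or if a joint passes its speed limit or range.

## Working session

There is one attempt and no reset: what is moved stays moved. The work goes in short steps, Python scripts to look and compute and a tool call to move; the robot and the scene stay as the last step left them, time stands still between calls to the robot, and variables do not carry over. Pictures are saved under pics/ and viewed, at most 10 in all, crops included, and the job is handed in when it is done.

Besides the shell and the picture viewer there is one more tool, called after "Call:" as a command line: name --argument value ..., lists and objects as JSON in quotes. play_rows: Moves the arm, as the interface text tells. Its arguments: {"type":"object","properties":{"plan":{"type":"array","items":{"type":"number"}},"squeeze":{"type":"number"}},"required":["plan"]}

```bash
mkdir -p pics; python3 - <<'E'
from workcell import status, viewer, manip
import cv2
for n in("scene","top"):
    im=viewer.camera(n); cv2.imwrite(f"pics/{n}0.png",im[:,:,::-1])
    m=viewer.camera_model(n); print(n,m)
o=status.get_obs(); print(o["position"],o["ee_rot"],o["ft_force"],o["clock"],manip.tip_extent)
E
```

```text
scene {'fx': 404.20984514302535, 'fy': 404.20984514302535, 'cx': 257.77538423530984, 'cy': 188.59331730627292, 'D': array([-0.05791601,  0.        ,  0.        ,  0.        ,  0.        ]), 'R': array([[-0.32682769,  0.94477259, -0.02425707],
       [ 0.49491361,  0.14922811, -0.85603241],
       [-0.80513612, -0.29178025, -0.5163527 ]]), 't': array([ 0.14730604, -0.23038185,  1.44312655])}
top {'fx': 413.253036791079, 'fy': 413.253036791079, 'cx': 257.94662036890355, 'cy': 189.16513795614432, 'D': array([0.03795951, 0.        , 0.        , 0.        , 0.        ]), 'R': array([[-4.03168041e-04, -9.99999915e-01, -9.03454043e-05],
       [-9.83373424e-01,  4.12870995e-04, -1.81594435e-01],
       [ 1.81594457e-01,  1.56301968e-05, -9.83373506e-01]]), 't': array([0.04754772, 0.59313615, 0.81416079])}
[ 0.24658852 -0.57396061  0.24461792] [ 9.79485264e-01  2.01514854e-01 -1.55947054e-04 -5.96558152e-04] [ 0.66196432 -0.31844684  0.3257899 ] 0.1 0.014
```

View pics/scene0.png

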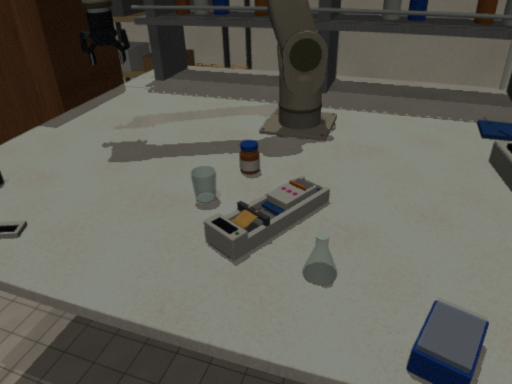

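View pics/top0.png

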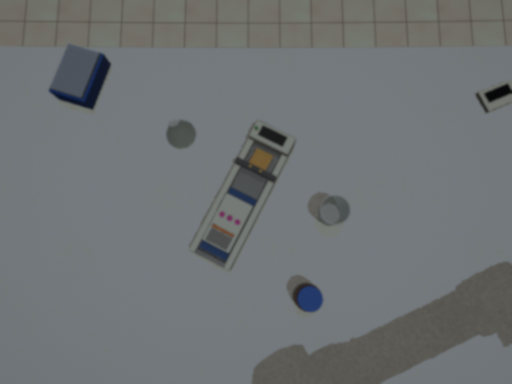

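```bash
python3 - <<'E'
import cv2
im=cv2.imread("pics/top0.png")[115:275,180:305]
cv2.imwrite("pics/crop.png",cv2.resize(im,None,fx=3.75,fy=3.75,interpolation=cv2.INTER_CUBIC))
E
```

```text
(no output)
```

View pics/crop.png

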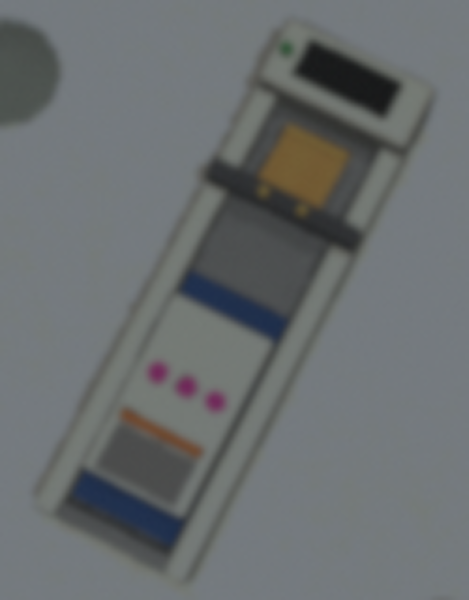

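```bash
cat > h.py <<'E'
import cv2,numpy as np
from workcell import status, viewer
def ray(n,uv,z):
    m=viewer.camera_model(n);K=np.array([[m["fx"],0,m["cx"]],[0,m["fy"],m["cy"]],[0,0,1]])
    p=cv2.undistortPoints(np.array(uv,float).reshape(-1,1,2),K,m["D"]).reshape(-1,2)
    d=np.c_[p,np.ones(len(p))]@m["R"]; c=-m["R"].T@m["t"]
    return (c+d*((z-c[2])/d[:,2:]))
def blobs(im,lo,hi,roi,amin=8):
    x0,x1,y0,y1=roi
    mk=cv2.inRange(cv2.cvtColor(im,cv2.COLOR_BGR2HSV),lo,hi); k=np.zeros_like(mk);k[y0:y1,x0:x1]=mk[y0:y1,x0:x1]
    n,l,s,c=cv2.connectedComponentsWithStats(k)
    return [(c[i],s[i,4],np.argwhere(l==i)[:,::-1]) for i in range(1,n) if s[i,4]>=amin]
E
python3 - <<'E'
from h import *
im=cv2.imread("pics/top0.png"); roi=(180,305,115,275)
for nm,lo,hi,z in (("pink",(145,120,60),(175,255,255),.052),("orange",(3,100,60),(14,255,255),.058),("blue",(105,110,30),(125,255,255),.032),("leaf",(14,90,80),(25,255,255),.040),("green",(50,60,20),(90,255,255),.056)):
    for c,a,p in blobs(im,lo,hi,roi):
        r=cv2.minAreaRect(p.astype(np.float32)); 
        print(nm,c.round(1),a,ray("top",c,z)[0].round(4),[x.round(4).tolist()[:2] for x in ray("top",cv2.boxPoints(r),z)])
# wall/outline corners from crop (estimates)
cr=lambda u,v:(u/3.75+180-.4,v/3.75+115-.4)
print("wall inner L/R z38",ray("top",[cr(276,95),cr(82,468),cr(384,150),cr(186,535)],.038).round(4))
print("head corners",ray("top",[cr(290,15),cr(435,92),cr(402,148),cr(258,75)],.056).round(4))
for c,z in (((181,134),.03),((334,210),.03),((309,298),.085)): print(ray("top",[c],z).round(3))
E
```

```text
pink [221.9 213.9] 8 [0.5413 0.1225 0.052 ] [[0.5431, 0.1243], [0.5431, 0.1202], [0.5389, 0.1201], [0.5389, 0.1243]]
pink [229.1 217.9] 8 [0.5329 0.1073 0.052 ] [[0.5347, 0.1096], [0.5347, 0.1055], [0.5305, 0.1054], [0.5305, 0.1096]]
orange [222.6 230.1] 45 [0.507  0.1199 0.058 ] [[0.5155, 0.1408], [0.5192, 0.139], [0.4986, 0.0997], [0.4949, 0.1016]]
blue [241.9 196. ] 138 [0.5824 0.0818 0.032 ] [[0.5915, 0.1105], [0.6003, 0.1063], [0.5732, 0.0528], [0.5645, 0.0571]]
blue [213.5 250.1] 174 [0.4673 0.1406 0.032 ] [[0.4757, 0.1704], [0.4868, 0.1648], [0.4591, 0.111], [0.4481, 0.1166]]
leaf [260.4 159.1] 324 [0.662 0.042 0.04 ] [[0.6498, 0.0705], [0.6891, 0.0515], [0.6703, 0.0151], [0.6312, 0.0343]]
wall inner L/R z38 [[ 0.7057  0.0576  0.038 ]
 [ 0.4893  0.1655  0.038 ]
 [ 0.6726 -0.005   0.038 ]
 [ 0.4524  0.107   0.038 ]]
head corners [[ 0.7481  0.0494  0.056 ]
 [ 0.7019 -0.0334  0.056 ]
 [ 0.6688 -0.0142  0.056 ]
 [ 0.7121  0.0678  0.056 ]]
[[0.722 0.217 0.03 ]]
[[ 0.552 -0.115  0.03 ]]
[[ 0.374 -0.051  0.085]]
```

Call:
play_rows --plan '[0, 0, -9, 0.042, -0.032, 0, 0, 0, 0, -18, 0.085, -0.064, 0, 0, 0, 0, -27, 0.127, -0.097, 0, 0, 0, 0, -36, 0.169, -0.129, 0, 0, 0, 0, -45, 0.212, -0.161, 0, 0, 0, 0, -54, 0.254, -0.193, 0, 0, 0, 0, -63, 0.296, -0.225, 0, 0, 0, 0, -72, 0.325, -0.271, 0, 0, 0, 0, -81, 0.355, -0.318, 0, 0, 0, 0, -90, 0.384, -0.364, 0, 0, 0, 0, -99, 0.413, -0.411, 0, 0, 0, 0, -108, 0.442, -0.457, 0, 0, 0, 0, -117, 0.472, -0.504, 0, 0, 0, 0, -126, 0.501, -0.55, 0, 0, 0, 0, -130, 0.501, -0.55, 0, 0, 0, 0, -130, 0.501, -0.55, 0, 0]' --squeeze 20

```text
clock: 2.1
position: [0.4897, 0.1291, 0.2449]
ee_rot: [0.231, 0.973, -0.0, -0.0]
ft_force: [0.1, -0.1, -0.1]
grip_width: -0.004
grasp_force: 0.0
```

Call:
play_rows --plan '[0, 0, 0, 0, 0, 0.05, 0, 0, 0, 0, 0, 0, 0.1, 0, 0, 0, 0, 0, 0, 0.14, 0, 0, 0, 0, 0, 0, 0.165, 0, 0, 0, 0, 0, 0, 0.165, 0]'

```text
clock: 2.72
position: [0.4888, 0.1276, 0.0788]
ee_rot: [0.233, 0.973, -0.001, -0.002]
ft_force: [-0.3, -1.1, 0.9]
grip_width: 0.002
grasp_force: 0.0
```

```bash
python3 - <<'E'
from h import *
a=viewer.camera("scene")[160:250,195:345,::-1]
b=viewer.camera("top")[115:275,150:330,::-1]
cv2.imwrite("pics/s1.png",cv2.resize(a,None,fx=5,fy=5,interpolation=cv2.INTER_CUBIC))
o=status.get_obs();print(o["position"],o["ft_force"],o["joint_pos"])
E
```

```text
[0.49039733 0.1284046  0.08111205] [-0.11586732  0.35991448  1.48491866] [ 0.34896977  0.3407424  -0.7882417   1.91669372  0.28621634  0.99844599
  0.53445599]
```

View pics/s1.png

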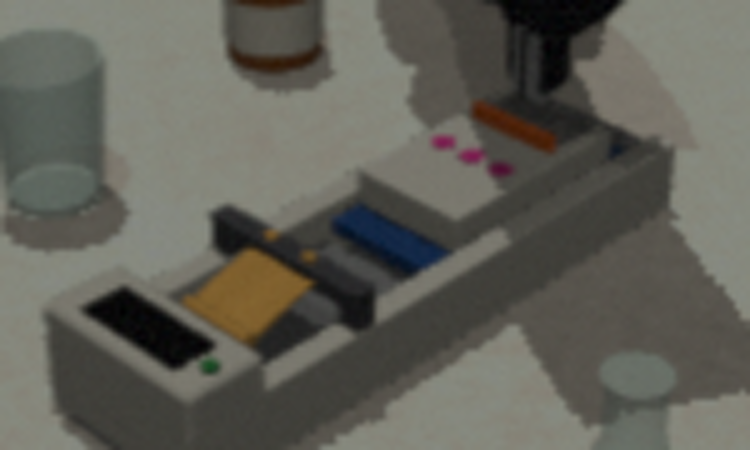

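The shut fingers stand over the grey pad, just behind the orange ridge (ridge at about crop (513,125), fingers at (535,90)). Now I'll press.

Call:
play_rows --plan '[0, 0, 0, 0, 0, 0.006, 0, 0, 0, 0, 0, 0, 0.011, 0, 0, 0, 0, 0, 0, 0.015, 0, 0, 0, 0, 0, 0, 0.018, 0, 0, 0, 0, 0, 0, 0.021, 0, 0, 0, 0, 0, 0, 0.021, 0, 0, 0, 0, 0, 0, 0.021, 0]'

```text
clock: 3.7
position: [0.4902, 0.129, 0.0597]
ee_rot: [0.231, 0.973, 0.0, 0.0]
ft_force: [-2.0, 0.0, 7.2]
grip_width: 0.003
grasp_force: 3.5
```

Call:
play_rows --plan '[0, 0, 0, 0, 0, 0.002, 0, 0, 0, 0, 0, 0, 0.004, 0, 0, 0, 0, 0, 0, 0.006, 0, 0, 0, 0, 0, 0, 0.007, 0, 0, 0, 0, 0, 0, 0.007, 0, 0, 0, 0, 0, 0, 0.007, 0]'

```text
clock: 4.45
position: [0.4914, 0.1297, 0.0543]
ee_rot: [0.231, 0.973, 0.001, 0.002]
ft_force: [-4.7, -0.6, 22.7]
grip_width: 0.002
grasp_force: 11.2
```

Call:
play_rows --plan '[0, 0, 0, -0.004, 0, 0, 0, 0, 0, 0, -0.008, 0, 0, 0, 0, 0, 0, -0.012, 0, 0, 0, 0, 0, 0, -0.017, 0, 0, 0, 0, 0, 0, -0.022, 0, 0, 0, 0, 0, 0, -0.027, 0, 0, 0, 0, 0, 0, -0.032, 0, 0, 0, 0, 0, 0, -0.037, 0, 0, 0, 0, 0, 0, -0.042, 0, 0, 0, 0, 0, 0, -0.042, 0, 0]'

```text
invalid input
```

```bash
python3 - <<'E'
from h import *
a=viewer.camera("scene")[160:250,195:345,::-1]
cv2.imwrite("pics/s2.png",cv2.resize(a,None,fx=5,fy=5,interpolation=cv2.INTER_CUBIC))
o=status.get_obs();p=o["position"]-np.array([.5895,.0786,0]);print(p@[.8926,-.4509,0],p@[.4509,.8926,0],o["position"],o["ft_force"],o["joint_pos"])
E
```

```text
-0.11059208805737919 0.0013688290417828302 [0.49140718 0.12968546 0.05430313] [-5.30401094 -1.18187709 21.73236455] [ 0.3257399   0.38325764 -0.76934931  1.93457961  0.32728241  0.94795538
  0.50341119]
```

View pics/s2.png

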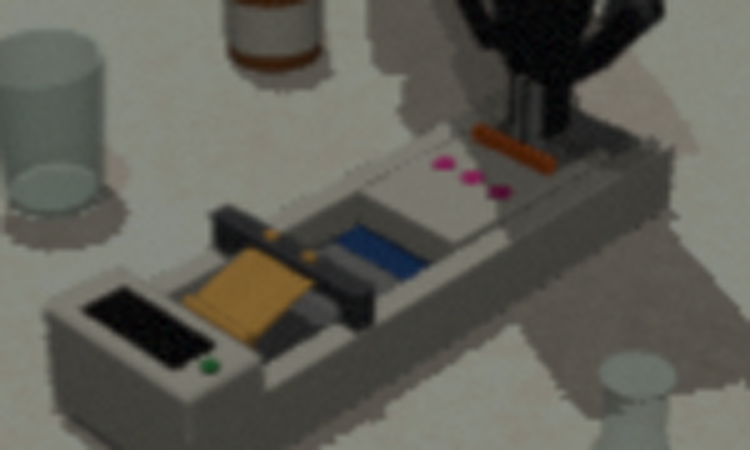

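The plan was miscounted, so nothing moved. The picture shows the cartridge sunk level with the wall tops, the fingers on the pad, and the ridge just ahead of them at (513,148). I'll slide now with a correct plan.

Call:
play_rows --plan '[0, 0, 0, -0.004, 0, 0, 0, 0, 0, 0, -0.008, 0, 0, 0, 0, 0, 0, -0.012, 0, 0, 0, 0, 0, 0, -0.017, 0, 0, 0, 0, 0, 0, -0.022, 0, 0, 0, 0, 0, 0, -0.027, 0, 0, 0, 0, 0, 0, -0.032, 0, 0, 0, 0, 0, 0, -0.037, 0, 0, 0, 0, 0, 0, -0.042, 0, 0, 0, 0, 0, 0, -0.042, 0, 0, 0]'

```text
clock: 5.75
position: [0.5294, 0.1109, 0.0545]
ee_rot: [0.231, 0.973, 0.001, 0.002]
ft_force: [-3.9, -0.2, 20.8]
grip_width: 0.002
grasp_force: 10.2
```

```bash
python3 - <<'E'
from h import *
a=viewer.camera("scene")[160:250,195:345,::-1]
cv2.imwrite("pics/s3.png",cv2.resize(a,None,fx=5,fy=5,interpolation=cv2.INTER_CUBIC))
o=status.get_obs();p=o["position"]-np.array([.5895,.0786,0]);print(p@[.8926,-.4509,0],p@[.4509,.8926,0],o["position"],o["ft_force"])
E
```

```text
-0.0681992668250411 0.0016991751981216426 [0.52939423 0.11086626 0.0545512 ] [-3.33746422 -0.04126309 19.91442421]
```

View pics/s3.png

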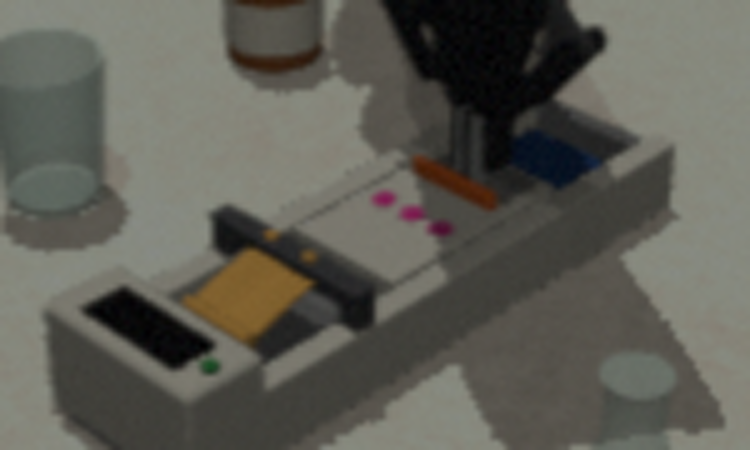

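The cartridge moved with the fingers, and its nose is at the bracket (340,265), still pressed down. Continuing.

Call:
play_rows --plan '[0, 0, 0, -0.004, 0, 0, 0, 0, 0, 0, -0.009, 0, 0, 0, 0, 0, 0, -0.014, 0, 0, 0, 0, 0, 0, -0.019, 0, 0, 0, 0, 0, 0, -0.024, 0, 0, 0, 0, 0, 0, -0.029, 0, 0, 0, 0, 0, 0, -0.034, 0, 0, 0, 0, 0, 0, -0.039, 0, 0, 0, 0, 0, 0, -0.044, 0, 0, 0, 0, 0, 0, -0.049, 0, 0, 0, 0, 0, 0, -0.054, 0, 0, 0, 0, 0, 0, -0.059, 0, 0, 0, 0, 0, 0, -0.064, 0, 0, 0, 0, 0, 0, -0.069, 0, 0, 0, 0, 0, 0, -0.074, 0, 0, 0, 0, 0, 0, -0.074, 0, 0, 0]'

```text
clock: 7.8
position: [0.5946, 0.078, 0.0542]
ee_rot: [0.231, 0.973, 0.001, 0.001]
ft_force: [-4.2, 0.6, 16.9]
grip_width: 0.003
grasp_force: 8.5
```

```bash
python3 - <<'E'
from h import *
a=viewer.camera("scene")[160:250,195:345,::-1]
cv2.imwrite("pics/s4.png",cv2.resize(a,None,fx=5,fy=5,interpolation=cv2.INTER_CUBIC))
o=status.get_obs();p=o["position"]-np.array([.5895,.0786,0]);print(p@[.8926,-.4509,0],p@[.4509,.8926,0],o["position"],o["ft_force"])
E
```

```text
0.004849437186307603 0.001787818703972787 [0.5946345  0.07800922 0.05423023] [-3.66884881  1.75081184 16.79645299]
```

View pics/s4.png

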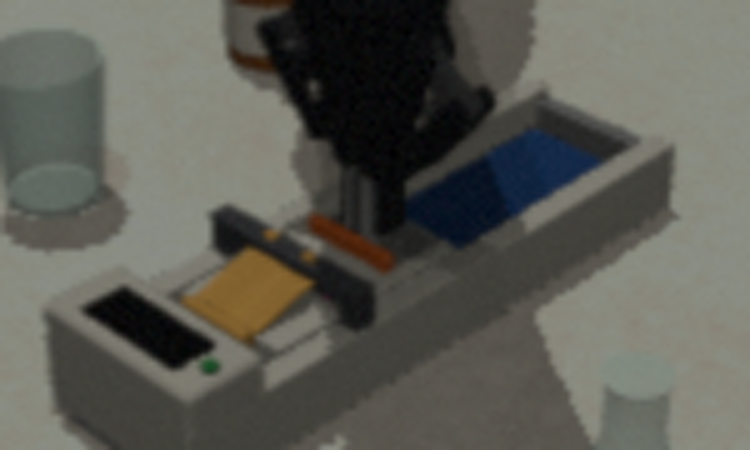

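The leaf now rides over the cartridge. The nose has passed the bracket and the ridge is at (350,243), about 20 mm from home. I'll finish gently.

Call:
play_rows --plan '[0, 0, 0, -0.003, 0, 0, 0, 0, 0, 0, -0.006, 0, 0, 0, 0, 0, 0, -0.009, 0, 0, 0, 0, 0, 0, -0.012, 0, 0, 0, 0, 0, 0, -0.014, 0, 0, 0, 0, 0, 0, -0.016, 0, 0, 0, 0, 0, 0, -0.018, 0, 0, 0, 0, 0, 0, -0.018, 0, 0, 0]'

```text
clock: 8.85
position: [0.6106, 0.07, 0.0541]
ee_rot: [0.231, 0.973, 0.001, 0.001]
ft_force: [-3.3, 1.5, 15.3]
grip_width: 0.003
grasp_force: 9.5
```

Call:
play_rows --plan '[0, 0, 0, -0.001, 0, 0, 0, 0, 0, 0, -0.002, 0, 0, 0, 0, 0, 0, -0.003, 0, 0, 0, 0, 0, 0, -0.004, 0, 0, 0, 0, 0, 0, -0.004, 0, 0, 0]'

```text
clock: 9.48
position: [0.6137, 0.0685, 0.0541]
ee_rot: [0.231, 0.973, 0.001, 0.001]
ft_force: [-6.5, 1.9, 16.5]
grip_width: -0.004
grasp_force: 10.6
```

Call:
play_rows --plan '[0, 0, 0, -0.001, 0, 0, 0, 0, 0, 0, -0.002, 0, 0, 0, 0, 0, 0, -0.003, 0, 0, 0, 0, 0, 0, -0.003, 0, 0, 0]'

```text
clock: 9.98
position: [0.6138, 0.0685, 0.0541]
ee_rot: [0.23, 0.973, 0.0, -0.002]
ft_force: [-19.6, 4.4, 27.1]
grip_width: 0.001
grasp_force: 16.8
```

```bash
python3 - <<'E'
from h import *
a=viewer.camera("scene")[160:250,195:345,::-1]
cv2.imwrite("pics/s5.png",cv2.resize(a,None,fx=5,fy=5,interpolation=cv2.INTER_CUBIC))
o=status.get_obs();p=o["position"]-np.array([.5895,.0786,0]);print(p@[.8926,-.4509,0],p@[.4509,.8926,0],o["position"],o["ft_force"])
E
```

```text
0.02631136036692613 0.0019206775036046675 [0.61385044 0.06845107 0.05411647] [-19.28693757   4.8398459   27.44144139]
```

View pics/s5.png

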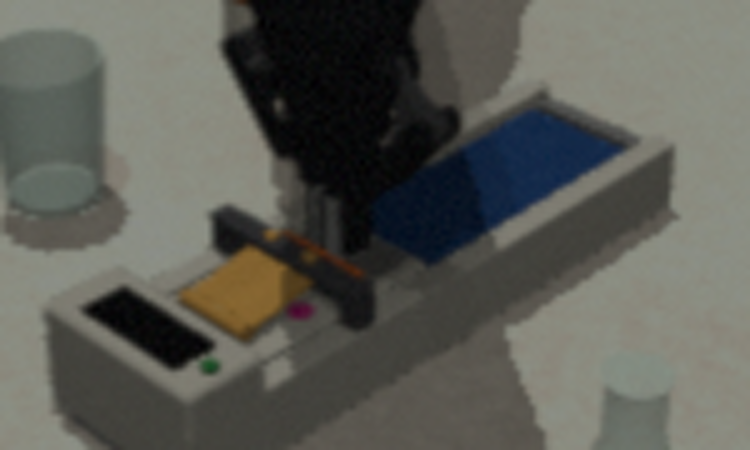

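It is home: the fingers stalled as the force rose, and the blue bed is up behind the cartridge (about (440,200)). I'll ease off the push, lift straight up and move clear.

Call:
play_rows --plan '[0, 0, 0, 0.002, 0, 0, 0, 0, 0, 0, 0.003, 0, -0.001, 0, 0, 0, 0, 0.003, 0, -0.003, 0, 0, 0, 0, 0.003, 0, -0.006, 0, 0, 0, 0, 0.004, 0, -0.015, 0, 0, 0, 0, 0.004, 0, -0.04, 0, 0, 0, 0, 0.004, 0, -0.08, 0, 0, 0, 0, 0.03, 0, -0.13, 0, 0, 0, 0, 0.07, 0, -0.15, 0, 0, 0, 0, 0.12, 0, -0.15, 0, 0, 0, 0, 0.12, 0, -0.15, 0, 0, 0, 0, 0.12, 0, -0.15, 0]'

```text
clock: 11.52
position: [0.5093, 0.1188, 0.2029]
ee_rot: [0.232, 0.973, -0.0, 0.001]
ft_force: [0.7, -0.2, -0.3]
grip_width: -0.003
grasp_force: 0.0
```

```bash
python3 - <<'E'
from h import *
a=viewer.camera("scene")[160:250,195:345,::-1]
im=viewer.camera("top")[:,:,::-1].copy()
cv2.imwrite("pics/s6.png",cv2.resize(a,None,fx=5,fy=5,interpolation=cv2.INTER_CUBIC))
for nm,lo,hi,z in (("orange",(3,100,60),(13,255,255),.047),("pink",(145,120,50),(175,255,255),.04)):
  for c,a,p in blobs(im,lo,hi,(180,305,115,275),4):
    q=ray("top",c,z)[0]-[.5895,.0786,0]; print(nm,c,a,q@[.8926,-.4509,0],q@[.4509,.8926,0])
o=status.get_obs();print(o["position"],o["ft_force"])
E
```

```text
orange [250.80851064 175.38297872] 47 0.03840469873083947 0.0013780845887355333
[0.50952563 0.11859441 0.20241159] [ 0.81734245 -0.04186572 -0.51172618]
```

View pics/s6.png

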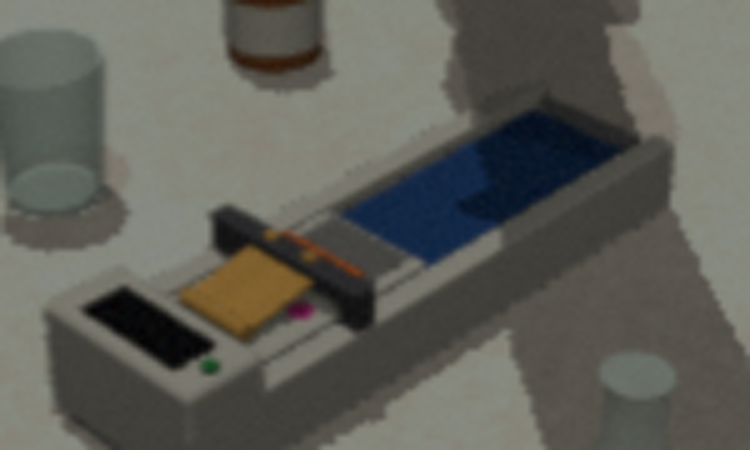

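The ridge is at stage x = 38.4 mm, against 38.5 mm expected when home. The bed is up, the leaf rides on the cartridge and the arm is clear.

```bash
python3 -c "
from workcell import manip
print(manip.hand_in())"
```

```text
the job is handed in; nothing more can be done
None
```

The cartridge is fully home against the read head, with the bed popped up behind it, the leaf spring riding on top and the arm clear; I handed the job in at about 11.6 s, but the hand-in returned no verdict.

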